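# Check the glue-up kit in and show the square

### The job

The glue-up is done and the kit goes back: lay (do not drop) the loose maple caul and the blue scraper flat in their empty compartments of the kit tray, the scraper with its wide blade at the end that has room for it. Then draw the chrome square up out of its leaning rack and turn it until its thin blade is level, so that I can sight along it for dried glue; the program finishes while still holding it so, still and with all of it higher than the top of the rack. Do not disturb the two cauls already in the tray, the glue bottle or the tape measure.

Things in the scene. Friction and masses are not known exactly. Their poses are not given: they have to be found in the camera images.
- tray: fixed plywood kit tray, 220 (its x) by 241 mm (y), origin under its centre, z up. Floor 6 mm thick; walls 5 mm thick, tops 14 mm above the bench. Along y from + to -: two caul bays filled by caul_1 (y +95.5 mm) and caul_2 (+50.5), the empty scraper bay (96 mm wide, centre -22.5), the empty caul bay (centre -95.5). Caul bays are 40 wide, 210 mm long
- scraper_bay (a point): point on the scraper bay's floor, 6 mm above the bench, axes as the tray's: the scraper's origin goes here, blade towards tray +x. The bay runs from 85 mm behind (-x) to 88 mm ahead of it; two keeper blocks, tops level with the walls, narrow its first 34 mm at the -x end to a 38 mm slot for the handle. Play: 9 mm along, 7 mm across, either side
- caul_bay (a point): centre of the empty caul bay's floor (6 mm above the bench), axes as the tray's: where caul_3's origin comes to lie, its length along the tray's x, either way round; 5 mm of play to each side
- scraper: blue plastic scraper lying flat on the bench, 155 mm long, origin under the grip point, x along it towards the blade, z up. Handle 24 mm wide and 14 mm thick from x = -76 to +19 mm; blade 80 mm wide and 3 to 5 mm thick from x = +19 to +79 mm. 55 g nominal; it balances close to its origin, where the handle is gripped
- scraper_edge (a point): middle of the scraper's blade edge, at x = +79 mm of the scraper
- caul_3: the loose maple caul (straight bar) lying on the bench on its wide face, 200 (x) by 30 (y) by 20 mm (z), origin under its centre, 85 g nominal
- caul_1: another such caul, lying in its bay of the tray; leave alone
- caul_2: another such caul, lying in its bay of the tray; leave alone
- rack: fixed wooden rack, base 150 x 110 mm, top 152 mm above the bench, origin under its middle, x away from the robot. Its block, 60 mm wide, leans 35 deg: its top leans to the rack's -x, towards the robot. A slot 7 mm wide and 30 mm long runs through the block along that lean, and the square's blade hangs in it
- square: chrome steel try square, 0.25 kg nominal, origin in mid stock. Stock 100 (x) by 14 (y) by 20 mm (z); blade 20 mm wide, 3 mm thick, at the stock's +x end, running to z = -120 mm. In the rack its xz plane is upright, origin at (-77, 0, 117) mm of the rack, and +z leans 35 deg to the rack's -x: draw it out along +z, 120 mm frees it. The blade is level when z is level
- square_grip (a point): grip point at x = -28 mm of the square: the stock rests on the rack's sloping top only from x = +3 mm on; from -50 to +3 mm it juts out freely towards the robot, to be gripped across its 14 mm thickness
- square_tip (a point): end of the square's blade, at (40, 0, -120) mm of the square
- square_end (a point): free end of the stock, at x = -50 mm of the square
- square_corner (a point): outer corner of the square over the blade, at (50, 0, 10) mm of the square
- glue_bottle: yellow glue bottle standing, 64 mm across, 190 mm tall, origin under its centre; leave alone
- tape_measure: yellow tape measure standing on the left of the bench, 68 x 36 x 66 mm; leave alone
Not all that is in view belongs to the job. What is shaped like the caul_3 but pink or yellow is not meant. Of the things that look like the square, the larger one is meant.

How it is judged:
By the outcome, as a careful person would: the job done as asked, in the order asked, and still so for the second after the job is handed in, while the arm keeps its last pose, push and grip.
It also fails if it takes over 66 s, if anything falls off the work surface, if the arm or the gripper's body presses on something with over 40 N, if the wrist force passes 120 N, or if a joint passes its speed limit or range.

### The arm

A 6-joint arm with a two-finger parallel gripper is mounted at the origin on the work surface. World frame = base frame: x ahead of the robot, y to its left, z up, the work surface at z = 0. Lengths are in m, angles in rad, forces in N, time in s.
With the tool pointing down it reaches from about 0.3 to 0.85 m from the base axis. Payload 4.2 kg.
Tool frame: the origin (TCP) lies on the mounting face of the last link; the fingertips stand 191 mm ahead of it and the grasp point (between the pads) lies 172 mm ahead of it; z points along the fingers, y is the line along which they close (so a half turn about z gives the same grasp; the last joint's range is limited). The gripper opens to 91 mm and grips with 3 to 60 N. Pads are 32 mm wide; open, the fingers measure 118 mm over their backs; the gripper's body (76 mm by 178 mm) begins 60 mm behind the grasp point.
Start: joints at [-1.318, 0.32, 1.565, -0, 1.257, -0.02], TCP at [0.155, -0.554, 0.405] pointing down, gripper open.
Joint ranges: [-3.11, 3.11], [-0.84, 2.01], [0.21, 2.61], [-1.34, 4.49], [0.05, 2.63], [-2.56, 2.56]. Speed limits (rad/s): [2.57, 2.57, 3.14, 3.14, 3.14, 3.14].

### API

Orientations are given as a 3x3 rotation matrix whose columns are the frame's x, y, z axes.
In Python, from bench import r gives the robot as it stands.
- The arm moves only by the shell command python3 -m creep 'ROWS'. ROWS is a JSON list of rows, 1 to 12 of them, each an object with the fields aperture (the opening from 0.0 (shut) to 1.0 (fully open)), d (a list: dx, dy, dz in shares of the most that a row can go, 1 being 62.5 mm), twist (a turn about the tool's z in rad); a field left out counts as zero (the opening has to be given); each row shifts and turns the commanded pose from where the row before left it, along the tool's axes as they then stand; what a row does not reach is not made up. A row lasts 1/8 s, in which the tool goes at most 0.0625 m and 0.188 rad, less where a joint would pass 70% of its speed; a pose out of reach is approached as far as the arm can. The fingers move at their own pace and stop on an object; the grip force is fixed at half the most. Time passes only in rows, so rows that do not move let the fingers close. It prints the time, the measured TCP pose, the force, the opening and the grip force at its end. Input that does not fit is refused with a message, and nothing moves.
- r.observe(): the state, without advancing time (a new reading comes with each control period).
- r.get_image(name): name is "side" or "top" or "wrist"; returns a dict with "image" (420x560x3 uint8, red, green, blue), "depth" (420x560 float32, m along the optical axis (not along the pixel's ray), 0 where there is no reading), "fx", "fy", "cx", "cy" (pixels), "R" (3x3) and "t" (3): a world point X has camera coordinates R X + t; the wrist camera has in their place "T_tool_cam" (4x4, takes a point from camera to tool coordinates, whose origin is the TCP and whose axes are the flange's). Camera axes: x right, y down, z forward; pixel columns grow to the right and rows downward; lengths in m; the calibration is good to about 2 mm. A picture is of the moment at which its call begins: read the wrist's pose just before it.
- r.finish_job(): hands the job in; it is judged then, once.
The state is a dict: "clock": time; "qpos": joint angles; "joint_velocities": joint speeds; "joint_torque": joint torques, N m; "ee_pos": TCP position; "eef_rot": TCP orientation; "ft_force": force on the tool from outside, world axes, zero at the start; "wrist_torque": the same for the moment, N m; "gripper_width": opening from 0.0 (shut) to 1.0 (fully open); "grasp_force": force on a finger pad.
Only numpy, scipy, OpenCV 4.12 (cv2) and the standard library are available. Lean on these libraries where they do the work, as an engineer would, in place of code of your own. Each camera call takes 0.05 s, during which the arm holds its last target. There are 200 camera calls.

## Working session

There is one attempt and no reset: what is moved stays moved. The work goes in short steps, Python scripts to look and compute and a shell command to move; the robot and the scene stay as the last step left them, time stands still between calls to the robot, and variables do not carry over. Pictures are saved under pics/ and viewed, at most 10 in all, crops included, and the job is handed in when it is done.

```bash
ls; mkdir -p pics; python3 - <<'E'
from bench import r
import cv2,numpy as np
s=r.observe();print({k:np.round(v,3).tolist() for k,v in s.items()})
for n in("top","side"):
    d=r.get_image(n);np.savez(n+".npz",**d)
    cv2.imwrite(f"pics/{n}0.png",d["image"][:,:,::-1]);print(n,d["fx"],d["cx"],d["cy"],d["R"].round(3).tolist(),d["t"])
E
```

```text
pics
{'clock': 0.0, 'qpos': [-1.318, 0.32, 1.566, 0.0, 1.257, -0.02], 'joint_velocities': [0.0, 0.001, -0.001, -0.0, -0.001, -0.0], 'joint_torque': [-0.002, -41.247, -23.198, 0.072, 0.046, -0.0], 'ee_pos': [0.155, -0.554, 0.404], 'eef_rot': [[0.963, 0.269, -0.0], [0.269, -0.963, 0.002], [0.0, -0.002, -1.0]], 'ft_force': [0.812, -0.132, -0.916], 'wrist_torque': [-0.016, -0.004, 0.0], 'grasp_force': 0.0, 'gripper_width': 1.003}
top 452.0223877530611 274.97654832650255 208.4512811017242 [[-0.01, -1.0, -0.007], [-0.991, 0.011, -0.136], [0.136, 0.005, -0.991]] [0.02971587 0.45711297 1.3457803 ]
side 422.79483688607684 276.254258056914 216.16334261260835 [[-0.81, -0.586, -0.022], [-0.404, 0.584, -0.705], [0.426, -0.562, -0.709]] [0.397441   0.27003759 1.08664778]
```

View pics/top0.png

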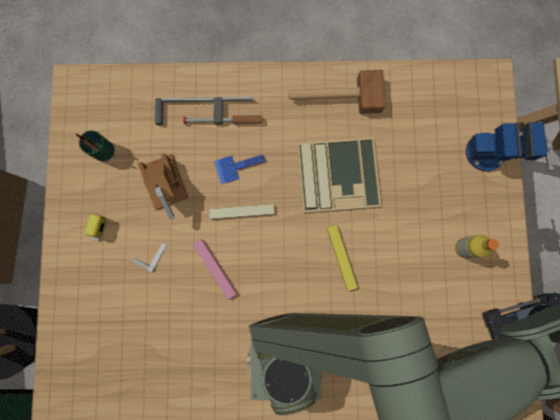

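View pics/side0.png

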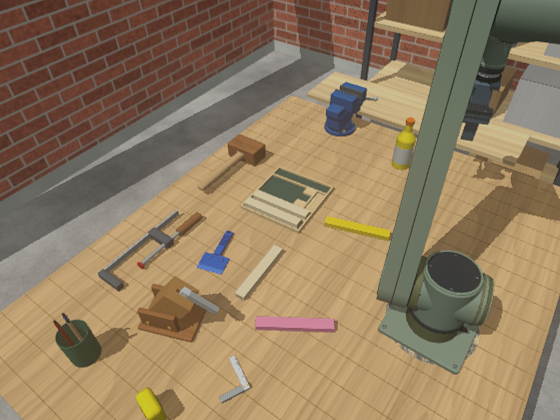

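The top view shows the tray at (340,175), with its keeper blocks at the robot end. Candidates:
- **Caul:** maple (242,212) is meant. Pink (215,268) and yellow (342,257) are not, and two more maple cauls lie in the tray at (308,175) and (322,175).
- **Scraper:** blue (240,167), blade at the left. The blue vise at (505,145) is not it.
- **Square:** the one in the rack, stock at (164,203), is the larger. The small one lies on the bench at (150,260).

```bash
cat > h.py <<'E'
import cv2,numpy as np
def ray(d,uv,z,Rt=None):
    uv=np.atleast_2d(uv).astype(float)
    R,t=(d["R"],d["t"]) if Rt is None else Rt
    c=np.c_[(uv[:,0]-d["cx"])/d["fx"],(uv[:,1]-d["cy"])/d["fy"],np.ones(len(uv))]
    w=c@R; o=-R.T@t
    return o+w*((z-o[2])/w[:,2])[:,None]
def wristRt(d,s):
    T=np.eye(4);T[:3,:3]=s["eef_rot"];T[:3,3]=s["ee_pos"]
    M=np.linalg.inv(T@d["T_tool_cam"]);return M[:3,:3],M[:3,3]
def mask(img,lo,hi): return cv2.inRange(cv2.cvtColor(img,cv2.COLOR_RGB2HSV),np.array(lo),np.array(hi))
def biggest(m,near=None):
    cs=[c for c in cv2.findContours(m,cv2.RETR_EXTERNAL,cv2.CHAIN_APPROX_NONE)[0] if cv2.contourArea(c)>60]
    if near is None: return max(cs,key=cv2.contourArea)
    return min(cs,key=lambda c:np.hypot(*(c[:,0].mean(0)-near)))
def rect(P):
    "centre, long-axis angle, sizes of min-area rectangle of world xy points"
    c,(a,b),_=q=cv2.minAreaRect((P[:,:2]*1000).astype(np.float32))
    B=cv2.boxPoints(q);e=[B[1]-B[0],B[2]-B[1]];e=max(e,key=np.linalg.norm)
    return np.array(c),np.degrees(np.arctan2(e[1],e[0])),(a,b),B
E
python3 - <<'E'
from h import *
d=dict(np.load("top.npz"));im=d["image"]
hsv=cv2.cvtColor(im,cv2.COLOR_RGB2HSV)
for p in[(242,212),(308,175),(240,210),(230,170),(255,161),(347,160),(300,150),(342,143),(250,190),(164,203)]:print(p,hsv[p[1],p[0]],d["depth"][p[1],p[0]])
crop=cv2.resize(im[120:260,120:400],None,fx=2.85,fy=2.85,interpolation=cv2.INTER_CUBIC)
cv2.imwrite("pics/crop1.png",crop[:,:,::-1])
E
```

```text
(242, 212) [ 28  40 183] 1.3889555
(308, 175) [ 26  45 180] 1.3990138
(240, 210) [ 27  44 181] 1.3951324
(230, 170) [110 152 148] 1.4253901
(255, 161) [113 142 131] 1.4133228
(347, 160) [60 39 78] 1.4244978
(300, 150) [ 24  62 107] 1.4266077
(342, 143) [53 30 76] 1.4284699
(250, 190) [ 17  95 161] 1.4145409
(164, 203) [ 23   9 118] 1.2864667
```

View pics/crop1.png

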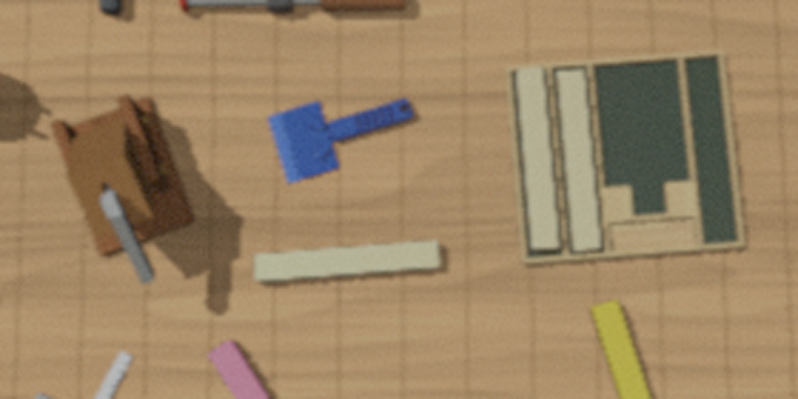

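The close crop confirms the choices: the pale maple caul spans (255,265) to (440,255), and the scraper's blade is at (303,142) with its handle end at (410,108). The tray's empty caul bay is at the right (712,150), and the scraper bay (645,130) has its keepers at the bottom. The square's stock runs from (108,195) to (150,278). Now I'll measure positions.

```bash
python3 - <<'E'
from h import *
d=dict(np.load("top.npz"));im=d["image"]
def rep(n,m,near,z):
    c=biggest(m,near);q=rect(ray(d,c[:,0],z));print(n,np.round(q[0],1),round(float(q[1]),1),np.round(q[2],1));return c
rep("caul3",mask(im,(22,15,140),(36,62,255)),(242,212),.02)
b=mask(im,(105,100,60),(125,255,255))
c=biggest(b,(240,167));P=ray(d,c[:,0],.008)
q=rect(P);print("scr",q)
er=cv2.erode(b,np.ones((5,5)));cb=biggest(er,(228,170));print("blade",rect(ray(d,cb[:,0],.005))[:3])
x=im.copy()
fl=mask(im,(35,15,30),(75,120,105))
for nm,n in(("scrbay",(347,165)),("caulbay",(370,172))):
    c=rep(nm,fl,n,.006);print(np.round(rect(ray(d,c[:,0],.006))[3],0).tolist())
for z,n in((.026,(308,175)),(.026,(322,175))):
    rep("caul",mask(im,(22,15,140),(36,62,255)),n,z)
# square stock
g=mask(im,(0,0,70),(179,40,255));g[:,:150]=0;g[:,185:]=0;g[:180]=0;g[225:]=0
c=biggest(g,(165,203));print(c[:,0].min(0),c[:,0].max(0),rect(c[:,0]/1000.))
E
```

```text
caul3 [452.1 129. ] -86.1 [ 28.6 198.2]
scr (array([599.23022461, 132.63830566]), np.float32(-73.09417), (75.87540435791016, 147.8950653076172), array([[541.4281  , 192.35786 ],
       [584.4359  ,  50.854225],
       [657.03235 ,  72.91875 ],
       [614.02454 , 214.4224  ]], dtype=float32))
blade (array([598.46624756, 136.22341919]), np.float32(-73.520805), (59.86233901977539, 125.3459701538086))
scrbay [ 586.9 -196.4] 4.0 [166.2  88.2]
[[501.0, -158.0], [507.0, -246.0], [673.0, -235.0], [667.0, -147.0]]
caulbay [ 572.9 -270.6] 3.6 [202.6  32. ]
[[471.0, -261.0], [473.0, -293.0], [675.0, -280.0], [673.0, -248.0]]
caul [562.  -78.6] 3.9 [197.5  31. ]
caul [ 559.2 -123.4] 3.8 [196.8  30.8]
[155 186] [172 218] (array([163.90000916, 202.30001831]), np.float32(63.434967), (35.329872131347656, 5.81377649307251), array([[153.40001, 187.80002],
       [158.60002, 185.20001],
       [174.40001, 216.80002],
       [169.2    , 219.40002]], dtype=float32))
```

```bash
cat >> h.py <<'E'
def go(x,y,z,th):
    "shift needed (mm, in current tool axes, and in axes after the turn), and turn"
    from bench import r
    s=r.observe();R=np.array(s["eef_rot"]);p=np.array(s["ee_pos"]);D=np.array([x,y,z])-p
    c=np.degrees(np.arctan2(R[1,0],R[0,0]));a=np.radians(th)
    N=np.array([[np.cos(a),np.sin(a),0],[np.sin(a),-np.cos(a),0],[0,0,-1]])
    t=(c-th+180)%360-180
    print("clock",round(s["clock"],2),"p",np.round(p*1000,1),"th",round(c,1),"now-axes",np.round(R.T@D*1000,1),"after-turn",np.round(N.T@D*1000,1),"turn",round(np.radians(t),3))
E
python3 -c "
from h import *
go(.452,.129,.36,93.9)"
python3 -m creep '[{"aperture": 1, "twist": -0.171}, {"aperture": 1, "twist": -0.171}, {"aperture": 1, "twist": -0.171}, {"aperture": 1, "twist": -0.171}, {"aperture": 1, "twist": -0.171}, {"aperture": 1, "twist": -0.171}, {"aperture": 1, "twist": -0.171}, {"aperture": 1, "twist": -0.171}]'
python3 -c "
from h import *
go(.452,.129,.36,93.9)"
```

```text
clock 0.1 p [ 154.9 -553.6  404. ] th 15.6 now-axes [ 470.1 -577.2   44.9] after-turn [660.8 342.9  44. ] turn -1.366
clock: 1.1
ee_pos: [0.1549, -0.5536, 0.4043]
eef_rot: [[-0.076, 0.997, -0.0], [0.997, 0.076, 0.001], [0.001, -0.0, -1.0]]
ft_force: [-0.1, 0.9, -0.1]
gripper_width: 1.003
grasp_force: 0.0
clock 1.1 p [ 154.9 -553.6  404.3] th 94.3 now-axes [658.2 347.9  44.8] after-turn [660.9 342.9  44.3] turn 0.008
```

The rows are not in the units I measure in: shifts go in shares of 62.5 mm. I convert before sending: 0.055 m is 0.88, 0.029 m is 0.464.

```bash
python3 -m creep '[{"aperture": 1, "d": [0.88, 0.464, 0.056]}, {"aperture": 1, "d": [0.88, 0.464, 0.056]}, {"aperture": 1, "d": [0.88, 0.464, 0.056]}, {"aperture": 1, "d": [0.88, 0.464, 0.056]}, {"aperture": 1, "d": [0.88, 0.464, 0.056]}, {"aperture": 1, "d": [0.88, 0.464, 0.056]}, {"aperture": 1, "d": [0.88, 0.464, 0.056]}, {"aperture": 1, "d": [0.88, 0.464, 0.056]}, {"aperture": 1, "d": [0.88, 0.464, 0.056]}, {"aperture": 1, "d": [0.88, 0.464, 0.056]}, {"aperture": 1, "d": [0.88, 0.464, 0.056]}, {"aperture": 1, "d": [0.848, 0.464, 0.056]}]'
cat > look.py <<'E'
import sys,pickle
from h import *
from bench import r
s=r.observe();d=r.get_image("wrist");d["Rt"]=wristRt(d,s)
pickle.dump(d,open(sys.argv[1]+".pkl","wb"))
cv2.imwrite(f"pics/{sys.argv[1]}.png",d["image"][:,:,::-1])
E
python3 look.py w1
python3 - <<'E'
from h import *
import pickle
d=pickle.load(open("w1.pkl","rb"));im=d["image"]
go(.452,.129,.36,93.9)
m=mask(im,(22,15,120),(40,75,255))
for c in cv2.findContours(m,cv2.RETR_EXTERNAL,cv2.CHAIN_APPROX_NONE)[0]:
    if cv2.contourArea(c)>1500:
        q=rect(ray(d,c[:,0],.02,d["Rt"]));print(c[:,0].min(0),c[:,0].max(0),q[:3])
E
```

```text
clock: 2.6
ee_pos: [0.4564, 0.1292, 0.3624]
eef_rot: [[-0.071, 0.997, 0.0], [0.997, 0.071, -0.0], [-0.0, 0.0, -1.0]]
ft_force: [-0.2, -0.3, 0.3]
gripper_width: 1.006
grasp_force: 0.0
clock 2.65 p [459.2 134.2 362.1] th 94.2 now-axes [-4.7 -7.6  2. ] after-turn [-4.7 -7.5  2.1] turn 0.005
[264  79] [295 280] (array([453.83306885, 136.20205688]), np.float32(-86.00805), (26.71068572998047, 185.53614807128906))
```

View pics/w1.png

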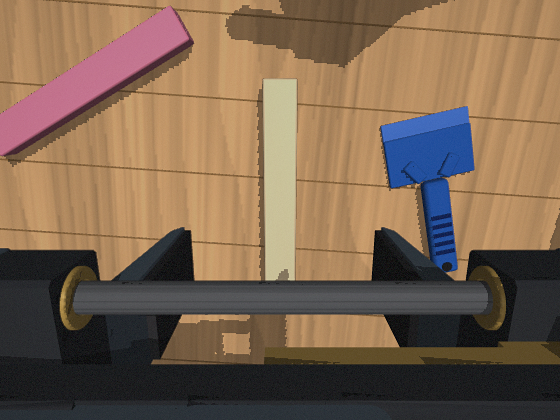

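The wrist view shows the caul between the fingers (x 264–295, top end at row 79). The scraper is at the right, blade (428,148) and handle end (447,266). Descending on the caul.

```bash
python3 - <<'E'
from h import *
import pickle
d=pickle.load(open("w1.pkl","rb"));im=d["image"]
m=mask(im,(105,100,30),(125,255,255))
c=biggest(m,(428,170));print(c[:,0].min(0),c[:,0].max(0))
q=rect(ray(d,c[:,0],.004,d["Rt"]));print(q)
go(.4535,.129,.202,94)
E
```

```text
[381 106] [473 271]
(array([603.24902344, 132.21682739]), np.float32(-72.932724), (80.13967895507812, 158.83958435058594), array([[541.6346 , 196.37875],
       [588.2531 ,  44.53434],
       [664.86346,  68.0549 ],
       [618.24493, 219.89932]], dtype=float32))
clock 2.65 p [459.2 134.2 362.1] th 94.2 now-axes [ -5.6  -6.7 160.1] after-turn [ -4.8  -6.  160.1] turn 0.003
```

In the tool's units: 0.04 m is 0.64, 0.03 m is 0.48.

```bash
python3 -m creep '[{"aperture": 1, "d": [0, 0, 0.48]}, {"aperture": 1, "d": [0, 0, 0.64]}, {"aperture": 1, "d": [0, 0, 0.48]}, {"aperture": 1}, {"aperture": 1}]' | head -1
python3 -c "
from h import *
go(.4535,.129,.202,94)"
```

```text
clock: 3.28
clock 3.27 p [456.5 126.9 263.6] th 94.0 now-axes [ 2.3 -3.  61.6] after-turn [ 2.3 -2.9 61.6] turn -0.0
```

```bash
python3 -m creep '[{"aperture": 1, "d": [0.032, -0.048, 0.4]}, {"aperture": 1, "d": [0, 0, 0.4]}, {"aperture": 1, "d": [0, 0, 0.184]}, {"aperture": 1}, {"aperture": 0}, {"aperture": 0}, {"aperture": 0}, {"aperture": 0}]'

```

```text
clock: 4.28
ee_pos: [0.453, 0.1288, 0.2015]
eef_rot: [[-0.07, 0.998, 0.0], [0.998, 0.07, 0.0], [-0.0, 0.0, -1.0]]
ft_force: [-0.1, -0.2, -0.0]
gripper_width: 0.592
grasp_force: 0.0
```

In the tool's units: -0.05 m is -0.8, -0.04 m is -0.64.

```bash
python3 -m creep '[{"aperture": 0}, {"aperture": 0}, {"aperture": 0}, {"aperture": 0}, {"aperture": 0}]'|tail -3; python3 -m creep '[{"aperture": 0, "d": [0, 0, -0.32]}, {"aperture": 0, "d": [0, 0, -0.64]}, {"aperture": 0, "d": [0, 0, -0.8]}, {"aperture": 0, "d": [0, 0, -0.48]}, {"aperture": 0, "twist": 0.17}, {"aperture": 0, "twist": 0.17}, {"aperture": 0, "twist": 0.17}, {"aperture": 0, "twist": 0.17}, {"aperture": 0, "twist": 0.17}, {"aperture": 0, "twist": 0.17}, {"aperture": 0, "twist": 0.17}, {"aperture": 0, "twist": 0.17}]'
python3 -c "
from h import *
go(.573,-.270,.34,3.8)"
```

```text
ft_force: [-0.2, -0.2, -0.4]
gripper_width: 0.327
grasp_force: 30.0
clock: 6.4
ee_pos: [0.4527, 0.1287, 0.3409]
eef_rot: [[0.962, 0.272, -0.001], [0.272, -0.962, -0.0], [-0.001, 0.0, -1.0]]
ft_force: [-0.4, 0.5, -0.6]
gripper_width: 0.329
grasp_force: 30.0
clock 6.4 p [452.7 128.7 340.9] th 15.8 now-axes [  7.5 416.4   0.9] after-turn [ 93.6 405.8   0.9] turn 0.209
```

In the tool's units: 0.055 m is 0.88, -0.02 m is -0.32.

```bash
python3 -m creep '[{"aperture": 0, "d": [0, 0, -0.32], "twist": 0.105}, {"aperture": 0, "d": [0, 0, -0.32], "twist": 0.105}, {"aperture": 0, "d": [0, 0.88, 0]}, {"aperture": 0, "d": [0, 0.88, 0]}, {"aperture": 0, "d": [0, 0.88, 0]}, {"aperture": 0, "d": [0, 0.88, 0]}, {"aperture": 0, "d": [0, 0.88, 0]}, {"aperture": 0, "d": [0, 0.88, 0]}, {"aperture": 0, "d": [0.32, 0, 0]}, {"aperture": 0}, {"aperture": 0}]' | head -2
python3 look.py w2; python3 -c "
from h import *
go(.573,-.270,.34,3.8)"
```

```text
clock: 7.78
ee_pos: [0.4956, -0.1984, 0.3809]
clock 7.83 p [ 495.6 -198.2  381.1] th 4.1 now-axes [72.1 77.2 40.9] after-turn [72.4 76.7 41.1] turn 0.006
```

View pics/w2.png

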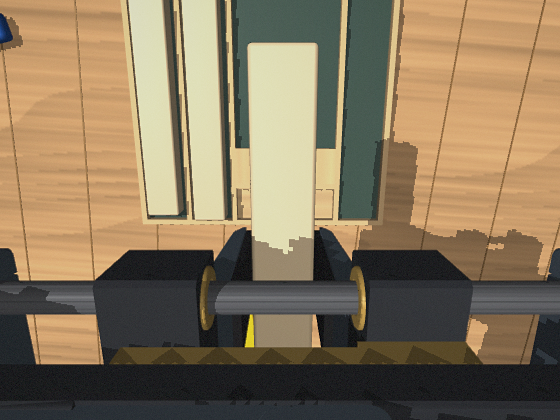

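```bash
python3 - <<'E'
from h import *
import pickle
d=pickle.load(open("w2.pkl","rb"));im=d["image"]
R,t=d["Rt"];print("cam",(-R.T@t).round(3))
fl=mask(im,(35,15,20),(105,160,115))
c=biggest(fl,(362,110));print(c[:,0].min(0),c[:,0].max(0))
m=np.zeros_like(fl);cv2.drawContours(m,[c],-1,255,-1)
for v in(30,80,130,180,200):
    u=np.where(m[v])[0];a=ray(d,[(u[0]-.5,v)],.014,d["Rt"])[0];b=ray(d,[(u[-1]+.5,v)],.006,d["Rt"])[0];b2=ray(d,[(u[-1]+.5,v)],.014,d["Rt"])[0]
    print(v,u[0],u[-1],a[:2].round(4),b[:2].round(4),b2[:2].round(4))
u=362;v=np.where(m[:,u])[0][-1]+.5;print("bottom",v,ray(d,[(u,v)],.006,d["Rt"]).round(4),ray(d,[(u,v)],.014,d["Rt"]).round(4))
# caul ends
mm=mask(im,(20,15,120),(40,75,255))
for n in((165,110),(207,110)):
    c=biggest(mm[:,:230],n);print(c[:,0].min(0),c[:,0].max(0),rect(ray(d,c[:,0],.026,d["Rt"]))[:3])
E
```

```text
cam [ 0.568 -0.193  0.361]
[338   0] [391 218]
30 347 389 [ 0.6417 -0.2439] [ 0.6461 -0.2836] [ 0.6444 -0.2816]
80 345 385 [ 0.6002 -0.2469] [ 0.6037 -0.2862] [ 0.6029 -0.2841]
130 343 381 [ 0.5559 -0.2502] [ 0.5583 -0.289 ] [ 0.5585 -0.2868]
180 340 378 [ 0.5083 -0.2528] [ 0.5097 -0.2929] [ 0.511  -0.2907]
200 339 376 [ 0.4883 -0.254 ] [ 0.4892 -0.2938] [ 0.491  -0.2915]
bottom 217.5 [[ 0.4698 -0.2815  0.006 ]] [[ 0.472  -0.2795  0.014 ]]
[128   0] [176 214] (array([557.37133789, -77.67440033]), np.float32(3.815602), (185.2287139892578, 27.769041061401367))
[181   0] [222 218] (array([ 558.54901123, -122.0714798 ]), np.float32(3.8465195), (189.25025939941406, 27.979862213134766))
```

In the tool's units: 0.05 m is 0.8, 0.038 m is 0.608.

```bash
python3 -m creep '[{"aperture": 0, "d": [0.576, 0.592, 0], "twist": 0.005}, {"aperture": 0, "d": [0.592, 0.608, 0]}, {"aperture": 0, "d": [0, 0, 0.8]}, {"aperture": 0, "d": [0, 0, 0.8]}, {"aperture": 0, "d": [0, 0, 0.48]}, {"aperture": 0}, {"aperture": 0}]' | head -2
python3 -c "
from h import *
go(.5745,-.2685,.209,3.8)"
```

```text
clock: 8.7
ee_pos: [0.5746, -0.2686, 0.2529]
clock 8.7 p [ 574.6 -268.6  252.9] th 3.8 now-axes [-0.2 -0.2 43.9] after-turn [-0.1 -0.1 43.9] turn 0.0
```

In the tool's units: 0.02 m is 0.32, 0.013 m is 0.208.

```bash
python3 -m creep '[{"aperture": 0, "d": [0, 0, 0.32]}, {"aperture": 0, "d": [0, 0, 0.208]}, {"aperture": 0, "d": [0, 0, 0.112]}, {"aperture": 0, "d": [0, 0, 0.048]}, {"aperture": 0, "d": [0, 0, 0.024]}, {"aperture": 0}, {"aperture": 0}]'
```

```text
clock: 9.57
ee_pos: [0.5743, -0.2689, 0.2072]
eef_rot: [[0.998, 0.066, 0.001], [0.066, -0.998, -0.001], [0.001, 0.001, -1.0]]
ft_force: [0.3, 0.6, 1.1]
gripper_width: 0.326
grasp_force: 30.0
```

In the tool's units: -0.06 m is -0.96, -0.03 m is -0.48.

```bash
python3 -m creep '[{"aperture": 0.6}, {"aperture": 0.6}, {"aperture": 0.6}, {"aperture": 0.6, "d": [0, 0, -0.32]}, {"aperture": 0.6, "d": [0, 0, -0.96]}, {"aperture": 0.6, "d": [0, 0, -0.96]}, {"aperture": 0.6, "d": [0, 0, -0.48]}]'
python3 -c "
from h import *
go(.603,.1325,.36,107)"
```

```text
clock: 10.45
ee_pos: [0.5744, -0.2689, 0.3809]
eef_rot: [[0.998, 0.066, 0.005], [0.066, -0.998, -0.003], [0.005, 0.003, -1.0]]
ft_force: [1.0, 0.0, -0.5]
gripper_width: 0.602
grasp_force: 0.0
clock 10.45 p [ 574.4 -268.9  380.9] th 3.8 now-axes [  54.8 -398.8   19.9] after-turn [375.5 144.8  20.9] turn -1.802
```

In the tool's units: -0.057 m is -0.912, -0.056 m is -0.896.

```bash
python3 -m creep '[{"aperture": 0.6, "d": [0.176, -0.912, 0]}, {"aperture": 0.6, "d": [0.176, -0.912, 0]}, {"aperture": 0.6, "d": [0.176, -0.912, 0]}, {"aperture": 0.6, "d": [0.192, -0.912, 0]}, {"aperture": 0.6, "d": [0.192, -0.896, 0]}, {"aperture": 0.6, "d": [0.192, -0.896, 0]}, {"aperture": 0.6, "twist": -0.18}, {"aperture": 0.6, "twist": -0.18}, {"aperture": 0.6, "twist": -0.18}, {"aperture": 0.6, "twist": -0.18}, {"aperture": 0.6, "twist": -0.18}, {"aperture": 0.6, "twist": -0.18}]' | head -2
python3 -m creep '[{"aperture": 0.6, "twist": -0.18}, {"aperture": 0.6, "twist": -0.18}, {"aperture": 0.6, "twist": -0.18}, {"aperture": 0.6, "twist": -0.18}, {"aperture": 0.6}, {"aperture": 0.6}]' | head -2
python3 look.py w3
python3 - <<'E'
from h import *
import pickle
d=pickle.load(open("w3.pkl","rb"));im=d["image"]
m=mask(im,(105,100,30),(125,255,255));m[285:]=0
c=biggest(m);print(c[:,0].min(0),c[:,0].max(0))
P=ray(d,c[:,0],.004,d["Rt"]);q=rect(P);print(q)
# handle axis: row-wise mid of narrow part
for v in range(100,285,20):
    u=np.where(m[v])[0]
    if len(u): print(v,u[0],u[-1],(1000*ray(d,[(u.mean(),v)],.012,d["Rt"])[0]).round(1))
go(.603,.1325,.36,107)
E
```

```text
clock: 11.95
ee_pos: [0.6206, 0.075, 0.3766]
clock: 12.7
ee_pos: [0.6206, 0.075, 0.3767]
[238  37] [325 204]
(array([602.96765137, 133.1242981 ]), np.float32(-73.10332), (79.47052001953125, 154.84814453125), array([[542.4447  , 195.65709 ],
       [587.4508  ,  47.493664],
       [663.4906  ,  70.59151 ],
       [618.4845  , 218.75493 ]], dtype=float32))
100 240 324 [596.6 155.1  12. ]
120 270 294 [601.8 138.1  12. ]
140 270 293 [606.6 120.4  12. ]
160 270 293 [612.  102.4  12. ]
180 270 293 [617.6  83.9  12. ]
200 271 293 [623.8  64.9  12. ]
clock 12.75 p [620.6  75.  376.7] th 106.8 now-axes [60.2 -0.3 16.7] after-turn [60.2 -0.  16.7] turn -0.004
```

View pics/w3.png

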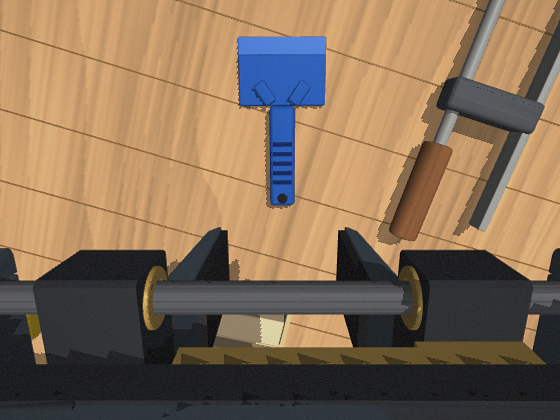

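In the tool's units: 0.05 m is 0.8, 0.045 m is 0.72.

```bash
python3 -m creep '[{"aperture": 0.6, "d": [0.48, 0, 0.32]}, {"aperture": 0.6, "d": [0.464, 0, 0.64]}, {"aperture": 0.6, "d": [0, 0, 0.8]}, {"aperture": 0.6, "d": [0, 0, 0.72]}, {"aperture": 0.6, "d": [0, 0, 0.32]}, {"aperture": 0.6, "d": [0, 0, 0.104]}, {"aperture": 0.6}, {"aperture": 0}, {"aperture": 0}, {"aperture": 0}, {"aperture": 0}, {"aperture": 0}]' | head -2
python3 -m creep '[{"aperture": 0}, {"aperture": 0}]'
```

```text
clock: 14.25
ee_pos: [0.6036, 0.1314, 0.1957]
clock: 14.5
ee_pos: [0.6036, 0.1314, 0.1957]
eef_rot: [[-0.291, 0.957, 0.001], [0.957, 0.291, -0.0], [-0.0, 0.001, -1.0]]
ft_force: [-0.3, -0.1, 4.2]
gripper_width: 0.26
grasp_force: 30.0
```

In the tool's units: -0.05 m is -0.8, -0.02 m is -0.32.

```bash
python3 -m creep '[{"aperture": 0, "d": [0, 0, -0.32]}, {"aperture": 0, "d": [0, 0, -0.8]}, {"aperture": 0, "d": [0, 0, -0.8], "twist": 0.18}, {"aperture": 0, "d": [0, 0, -0.32], "twist": 0.18}, {"aperture": 0, "twist": 0.18}, {"aperture": 0, "twist": 0.18}, {"aperture": 0, "twist": 0.18}, {"aperture": 0, "twist": 0.18}, {"aperture": 0, "twist": 0.18}, {"aperture": 0, "twist": 0.18}, {"aperture": 0, "twist": 0.18}, {"aperture": 0, "twist": 0.18}]'
python3 -c "
from h import *
go(.5867,-.1946,.25,3.8)"
```

```text
clock: 16.0
ee_pos: [0.6034, 0.1314, 0.3344]
eef_rot: [[0.998, 0.06, -0.001], [0.06, -0.998, -0.0], [-0.001, 0.0, -1.0]]
ft_force: [-0.0, 0.0, -0.1]
gripper_width: 0.256
grasp_force: 30.0
clock 16.0 p [603.4 131.4 334.4] th 3.4 now-axes [-36.  324.4  84.5] after-turn [-38.2 324.2  84.4] turn -0.007
```

In the tool's units: 0.054 m is 0.864, 0.04 m is 0.64.

```bash
python3 -m creep '[{"aperture": 0, "d": [-0.096, 0.864, 0], "twist": -0.007}, {"aperture": 0, "d": [-0.096, 0.864, 0]}, {"aperture": 0, "d": [-0.096, 0.864, 0]}, {"aperture": 0, "d": [-0.096, 0.864, 0]}, {"aperture": 0, "d": [-0.096, 0.864, 0]}, {"aperture": 0, "d": [-0.096, 0.864, 0.32]}, {"aperture": 0, "d": [0, 0, 0.64]}, {"aperture": 0, "d": [0, 0, 0.32]}, {"aperture": 0}, {"aperture": 0}]' | head -2
python3 look.py w4
python3 -c "
from h import *
go(.5867,-.1946,.202,3.8)"
```

```text
clock: 17.25
ee_pos: [0.5912, -0.1943, 0.2559]
clock 17.3 p [ 591.3 -194.3  256.3] th 4.2 now-axes [-4.7 -0.1 54.3] after-turn [-4.6  0.  54.3] turn 0.007
```

View pics/w4.png

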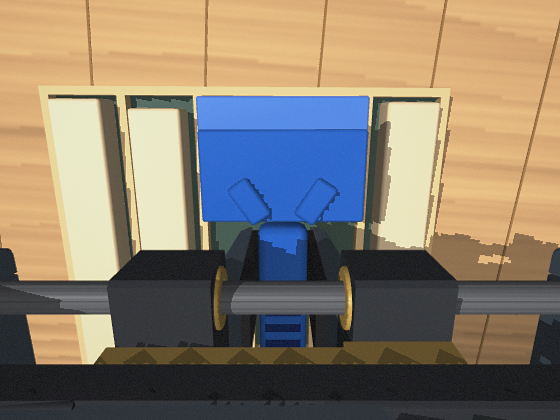

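The picture shows caul_3 in the right-hand bay (380–438, row 160) and the held scraper, edge at row 96, centred over its bay. Lowering.

```bash
python3 -m creep '[{"aperture": 0, "d": [-0.072, 0, 0.32], "twist": 0.007}, {"aperture": 0, "d": [0, 0, 0.272]}, {"aperture": 0, "d": [0, 0, 0.16]}, {"aperture": 0, "d": [0, 0, 0.08]}, {"aperture": 0, "d": [0, 0, 0.04]}, {"aperture": 0}, {"aperture": 0}]'
```

```text
clock: 18.18
ee_pos: [0.5864, -0.1947, 0.2017]
eef_rot: [[0.998, 0.066, 0.001], [0.066, -0.998, -0.0], [0.001, 0.0, -1.0]]
ft_force: [-2.1, 0.3, 6.2]
gripper_width: 0.263
grasp_force: 30.0
```

```bash
python3 -m creep '[{"aperture": 0.45}, {"aperture": 0.45}, {"aperture": 0.45}, {"aperture": 0.45, "d": [0, 0, -0.32]}, {"aperture": 0.45, "d": [0, 0, -0.96]}, {"aperture": 0.45, "d": [0, 0, -0.96]}, {"aperture": 0.45, "d": [0, 0, -0.96]}, {"aperture": 0.45}]' | head -2
python3 look.py w5
python3 - <<'E'
from h import *
import pickle
d=pickle.load(open("w5.pkl","rb"));im=d["image"]
c=biggest(mask(im,(105,100,30),(125,255,255)),(285,150));print(c[:,0].min(0),c[:,0].max(0))
q=rect(ray(d,c[:,0],.01,d["Rt"]));print(q[:3])
t=dict(np.load("top.npz"))
a=ray(t,[(171.5,217.5)],.0965)[0];b=ray(t,[(156.5,187)],.154)[0];e=b-a
print("end",a,"corner",b,np.degrees(np.arctan2(e[1],e[0])),np.hypot(*e[:2]))
go(.40,.26,.40,25)
E
```

```text
clock: 19.18
ee_pos: [0.587, -0.1949, 0.4067]
[241 110] [319 256]
(array([ 588.10705566, -194.26782227]), np.float32(3.7805352), (157.34054565429688, 80.02332305908203))
end [0.4252883  0.32464116 0.0965    ] corner [0.50472997 0.35487241 0.154     ] 20.834150304341094 0.08499945865944057
clock 19.23 p [ 586.4 -194.7  403.2] th 3.8 now-axes [-156.1 -466.     1.4] after-turn [  23.2 -490.9    3.2] turn -0.371
```

```bash
python3 -m creep '[{"aperture": 0.45, "twist": -0.15}, {"aperture": 0.45, "twist": -0.15}, {"aperture": 0.45}]' | head -2
python3 -c "
from h import *
go(.391,.311,.40,21)"
```

```text
clock: 19.6
ee_pos: [0.5861, -0.1946, 0.3985]
clock 19.6 p [ 586.1 -194.6  398.5] th 20.9 now-axes [-2.300e+00 -5.419e+02 -1.000e-01] after-turn [  -0.9 -541.9   -1.5] turn -0.002
```

```bash
python3 -m creep '[{"aperture": 0.45, "d": [0, -0.8, 0]}, {"aperture": 0.45, "d": [0, -0.8, 0]}, {"aperture": 0.45, "d": [0, -0.8, 0]}, {"aperture": 0.45, "d": [0, -0.8, 0]}, {"aperture": 0.45, "d": [0, -0.8, 0]}, {"aperture": 0.45, "d": [0, -0.8, 0]}, {"aperture": 0.45, "d": [0, -0.8, 0]}, {"aperture": 0.45, "d": [0, -0.8, 0]}, {"aperture": 0.45, "d": [0, -0.8, 0]}, {"aperture": 0.45, "d": [0, -0.8, 0]}, {"aperture": 0.45, "d": [0, -0.672, 0]}, {"aperture": 0.45}]' | head -2
python3 -m creep '[{"aperture": 0.45}]' | head -2
python3 look.py w6
python3 - <<'E'
from bench import r
import numpy as np,cv2
d=r.get_image("side");np.savez("side1.npz",**d)
cv2.imwrite("pics/side1.png",cv2.resize(d["image"][200:400,80:320],None,fx=2.5,fy=2.5)[:,:,::-1])
w=cv2.imread("pics/w6.png");s=cv2.imread("pics/side1.png")
cv2.imwrite("pics/both.png",np.hstack([cv2.resize(w,(430,322)),cv2.resize(s,(370,322))]))
E
```

```text
clock: 21.1
ee_pos: [0.3914, 0.3134, 0.3995]
clock: 21.22
ee_pos: [0.3924, 0.3111, 0.3999]
```

View pics/both.png

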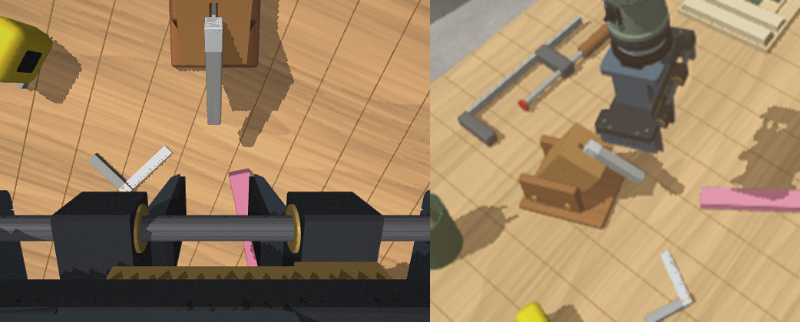

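The wrist view (left) shows the stock from its free end at about (280,161) full-scale up to the corner at about (277,21), aligned with the tool. The rack is behind it. The side view shows the stock jutting towards the robot.

```bash
python3 - <<'E'
from h import *
import pickle
d=pickle.load(open("w6.pkl","rb"));im=d["image"]
m=mask(im,(0,0,60),(179,45,255));m[175:]=0;m[:,:255]=0;m[:,305:]=0
c=biggest(m,(279,90));print(c[:,0].min(0),c[:,0].max(0))
mm=np.zeros_like(m);cv2.drawContours(mm,[c],-1,255,-1)
for v in range(15,170,12):
    u=np.where(mm[v])[0]
    if len(u):print(v,u[0],u[-1],end=" | ")
v1=c[:,0,1].max()+.5
u=np.where(mm[int(v1)-6])[0];A=ray(d,[((u[0]+u[-1])/2,v1)],.0965,d["Rt"])[0]
print("\nend",v1,A.round(4))
for v in(40,60,80):
    u=np.where(mm[v])[0];print((ray(d,[((u[0]+u[-1])/2,v)],.14,d["Rt"])[0]).round(4))
R,t=d["Rt"];print("cam",-R.T@t)
# depth check along centreline
dep=d["depth"]
for v in(50,70,90,110,130,150):
    u=np.where(mm[v])[0];uc=(u[0]+u[-1])/2;z=dep[v,int(uc)]
    X=R.T@(np.array([(uc-d["cx"])/d["fx"]*z,(v-d["cy"])/d["fy"]*z,z])-t);print(v,X.round(4))
go(.4473,.333,.3,21)
E
```

```text
[266   4] [289 161]
15 276 280 | 27 267 289 | 39 266 289 | 51 267 289 | 63 267 289 | 75 268 288 | 87 268 288 | 99 268 288 | 111 269 287 | 123 269 287 | 135 270 287 | 147 270 287 | 159 270 287 | 
end 161.5 [0.4242 0.3264 0.0965]
[0.4991 0.355  0.14  ]
[0.4885 0.3507 0.14  ]
[0.4776 0.3465 0.14  ]
cam [0.46020131 0.33747919 0.38004045]
50 [0.493  0.3523 0.1466]
70 [0.4831 0.349  0.1384]
90 [0.4724 0.3447 0.1314]
110 [0.4606 0.3403 0.1215]
130 [0.4475 0.3354 0.1122]
150 [0.433  0.3297 0.1004]
clock 21.32 p [392.7 310.5 400.3] th 20.8 now-axes [ 59.1  -1.7 100.2] after-turn [ 59.   -1.4 100.3] turn -0.003
```

In the tool's units: 0.03 m is 0.48, 0.027 m is 0.432.

```bash
python3 -m creep '[{"aperture": 0.45, "d": [0.48, 0, 0]}, {"aperture": 0.45, "d": [0.432, 0, 0]}, {"aperture": 0.45, "d": [0, 0, 0.48]}, {"aperture": 0.45, "d": [0, 0, 0.48]}, {"aperture": 0.45, "d": [0, 0, 0.48]}, {"aperture": 0.45}, {"aperture": 0.45}]' | head -2
python3 -c "
from h import *
go(.4464,.3348,.273,20.7)"
```

```text
clock: 22.2
ee_pos: [0.4464, 0.3315, 0.3118]
clock 22.2 p [446.4 331.5 311.8] th 20.9 now-axes [ 1.1 -3.  38.8] after-turn [ 1.2 -3.1 38.8] turn 0.003
```

In the tool's units: 0.02 m is 0.32, 0.014 m is 0.224.

```bash
python3 -m creep '[{"aperture": 0.45, "d": [0.016, -0.048, 0.32], "twist": 0.003}, {"aperture": 0.45, "d": [0, 0, 0.224]}, {"aperture": 0.45, "d": [0, 0, 0.08]}, {"aperture": 0.45}, {"aperture": 0}, {"aperture": 0}, {"aperture": 0}, {"aperture": 0}, {"aperture": 0}, {"aperture": 0}, {"aperture": 0}]'
```

```text
clock: 23.58
ee_pos: [0.4456, 0.335, 0.2719]
eef_rot: [[0.935, 0.355, 0.0], [0.355, -0.935, 0.0], [0.0, 0.0, -1.0]]
ft_force: [-1.1, -0.9, 3.1]
gripper_width: 0.154
grasp_force: 30.0
```

The rows are not in the units I measure in: shifts go in shares of 62.5 mm. I convert before sending: -0.0123 m is -0.1968, -0.0086 m is -0.1376.

```bash
python3 -m creep '[{"aperture": 0, "d": [-0.0912, 0, -0.1312]}, {"aperture": 0, "d": [-0.1376, 0, -0.1968]}, {"aperture": 0, "d": [-0.1376, 0, -0.1968]}, {"aperture": 0, "d": [-0.1376, 0, -0.1968]}, {"aperture": 0}]'
python3 -m creep '[{"aperture": 0, "d": [-0.1376, 0, -0.1968]}, {"aperture": 0, "d": [-0.1376, 0, -0.1968]}, {"aperture": 0, "d": [-0.1376, 0, -0.1968]}, {"aperture": 0, "d": [-0.1376, 0, -0.1968]}, {"aperture": 0, "d": [-0.1376, 0, -0.1968]}, {"aperture": 0, "d": [-0.0912, 0, -0.1312]}, {"aperture": 0, "d": [0, 0, -0.32]}, {"aperture": 0, "d": [0, 0, -0.48]}, {"aperture": 0, "d": [0, 0, -0.32]}, {"aperture": 0}]'
cat > sv.py <<'E'
import sys
from h import *
from bench import r
s=r.observe();d=r.get_image("side")
p=np.array(s["ee_pos"]);X=np.array(s["eef_rot"])[:,0];Y=np.array(s["eef_rot"])[:,1]
R,t=d["R"],d["t"];o=-R.T@t
def px(x,z):  # tool-x offset from TCP and height
    c=R@(p+X*x+np.array([0,0,z-p[2]]))+t;return c[0]/c[2]*d["fx"]+d["cx"],c[1]/c[2]*d["fy"]+d["cy"]
S=np.array([px(-.05+.001*i*0,0) for i in range(1)])
# rectify the square's vertical plane: 2 px/mm, x -60..+200 mm, height grip-110..grip+110
src=np.float32([px(-.06,p[2]-.172+.11),px(.2,p[2]-.172+.11),px(.2,p[2]-.172-.11),px(-.06,p[2]-.172-.11)])
H=cv2.getPerspectiveTransform(src,np.float32([[0,0],[520,0],[520,440],[0,440]]))
W=cv2.warpPerspective(d["image"],H,(520,440),flags=cv2.INTER_CUBIC)
np.savez(sys.argv[1]+".npz",W=W);cv2.imwrite(f"pics/{sys.argv[1]}.png",W[:,:,::-1])
E
python3 sv.py r1
```

```text
clock: 24.2
ee_pos: [0.4151, 0.3235, 0.318]
eef_rot: [[0.935, 0.355, 0.0], [0.355, -0.935, 0.0], [0.0, -0.0, -1.0]]
ft_force: [-0.0, 0.8, -0.7]
gripper_width: 0.152
grasp_force: 30.0
clock: 25.45
ee_pos: [0.3705, 0.3066, 0.4579]
eef_rot: [[0.935, 0.355, 0.002], [0.355, -0.935, 0.002], [0.003, -0.001, -1.0]]
ft_force: [0.4, -0.0, -2.7]
gripper_width: 0.156
grasp_force: 30.0
```

View pics/r1.png

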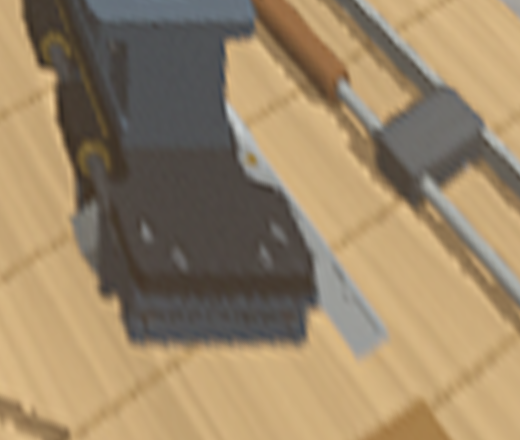

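In the rectified side view (2 px/mm, grip at (120,220)) the blade runs from (230,105) to its tip at (372,342). That puts it about 56° below level, so it has not slipped.

The tool can only turn about its own vertical axis, so I have to pivot the square inside the pads:
1. Push the blade against the rack's lower front edge until it swings down and back.
2. Press its outer edge flat on clear bench, which makes the blade level.
3. Lift.

Swinging it upward instead would run the stock into the palm.

```bash
cat > uz.py <<'E'
from bench import r
import numpy as np
s=r.observe();p=np.array(s["ee_pos"]);X=np.array([.9354,.3535,0]);d=p-[.4456,.335,0]
print("t",round(s["clock"],2),"u",round(1000*d@X,1),"v",round(1000*(d@np.array([.3535,-.9354,0])),1),"zg",round(1000*p[2]-172,1),"f",np.round(s["ft_force"],1),"fX",round(float(s["ft_force"]@X if isinstance(s["ft_force"],np.ndarray) else np.dot(s["ft_force"],X)),1),"tq",np.round(s["wrist_torque"],2),"g",s["grasp_force"])
E
python3 -m creep '[{"aperture": 0, "d": [-0.64, 0, 0]}, {"aperture": 0, "d": [0, 0, 0.64]}, {"aperture": 0, "d": [0, 0, 0.8]}, {"aperture": 0, "d": [0, 0, 0.64]}, {"aperture": 0, "d": [0, 0, 0.112]}, {"aperture": 0}, {"aperture": 0}]' >/dev/null; python3 uz.py
```

```text
t 26.38 u -119.6 v -0.1 zg 148.9 f [ 0.2 -0.6 -2.1] fX 0.0 tq [-0.04  0.08  0.06] g 29.984630942344666
```

```bash
python3 -m creep '[{"aperture": 0, "d": [0.224, 0, 0]}, {"aperture": 0, "d": [0.224, 0, 0]}, {"aperture": 0, "d": [0.096, 0, 0]}, {"aperture": 0}]' >/dev/null; python3 uz.py
python3 -m creep '[{"aperture": 0, "d": [0.096, 0, -0.128]}, {"aperture": 0, "d": [0.096, 0, -0.128]}, {"aperture": 0}]' >/dev/null; python3 uz.py
```

```text
t 26.88 u -85.7 v 0.1 zg 147.3 f [-0.3  0.1 -2.2] fX -0.2 tq [-0.04  0.09  0.03] g 29.98456746339798
t 27.25 u -75.3 v 0.2 zg 163.6 f [-4.  -1.5 -2.3] fX -4.3 tq [-0.48  1.06 -0.05] g 29.9998739361763
```

In the tool's units: -0.009 m is -0.144, 0.007 m is 0.112.

```bash
python3 -m creep '[{"aperture": 0, "d": [0.112, 0, -0.144]}, {"aperture": 0, "d": [0.112, 0, -0.144]}, {"aperture": 0, "d": [0.112, 0, -0.144]}, {"aperture": 0, "d": [0.112, 0, -0.144]}, {"aperture": 0}]' >/dev/null; python3 uz.py; python3 sv.py r2
```

```text
t 27.88 u -45.6 v -0.0 zg 200.5 f [-0.6 -0.6 -1.5] fX -0.8 tq [-0.17  0.44  0.03] g 29.99972641468048
```

View pics/r2.png

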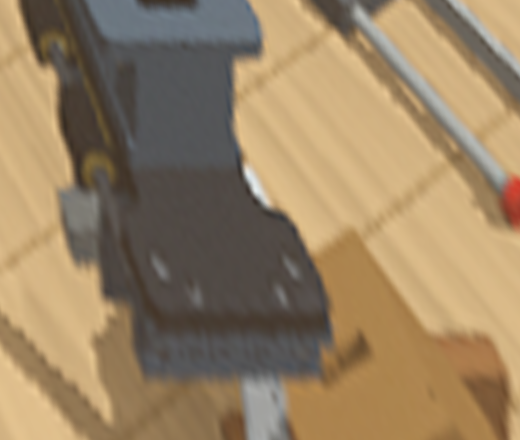

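The blade now hangs straight down (255–265, row 400) and the stock is level, its free end at (80,225), so the pivot works as planned. I've used all ten pictures and will go by numbers from here.

```bash
python3 -m creep '[{"aperture": 0, "d": [0.128, 0, -0.08]}, {"aperture": 0, "d": [0.128, 0, -0.064]}, {"aperture": 0, "d": [0.128, 0, -0.064]}, {"aperture": 0, "d": [0.128, 0, -0.048]}, {"aperture": 0}]' >/dev/null; python3 uz.py
python3 -m creep '[{"aperture": 0, "d": [0.144, 0, -0.032]}, {"aperture": 0, "d": [0.144, 0, -0.016]}, {"aperture": 0, "d": [0.144, 0, -0.016]}, {"aperture": 0, "d": [0.144, 0, -0.016]}, {"aperture": 0}]' >/dev/null; python3 uz.py
python3 - <<'E'
import runpy,sys
sys.argv=["sv.py","r3"];runpy.run_path("sv.py")
from h import *
W=np.load("r3.npz")["W"];h=cv2.cvtColor(W,cv2.COLOR_RGB2HSV)
m=cv2.inRange(h,np.array((0,0,90)),np.array((179,40,255)))
for c in cv2.findContours(m,cv2.RETR_EXTERNAL,cv2.CHAIN_APPROX_NONE)[0]:
    if cv2.contourArea(c)>150:print(cv2.contourArea(c),cv2.minAreaRect(c),cv2.boundingRect(c))
E
```

```text
t 28.55 u -13.7 v -0.1 zg 216.1 f [-2.4 -1.3  0.7] fX -2.8 tq [-0.33  0.74 -0.01] g 29.9999338388443
t 29.18 u 22.4 v -0.1 zg 221.1 f [-2.9 -0.5  1. ] fX -2.9 tq [-0.2   0.67  0.01] g 30.000041127204895
6599.5 ((224.46241760253906, 365.111328125), (86.2174301147461, 279.8907775878906), 68.83873748779297) (103, 325, 257, 115)
273.5 ((223.6000213623047, 285.70001220703125), (29.516094207763672, 12.969193458557129), 63.43495178222656) (213, 274, 21, 25)
303.5 ((308.0769348144531, 284.38458251953125), (33.73744583129883, 12.651540756225586), 60.2551155090332) (300, 269, 21, 29)
553.5 ((326.7213439941406, 273.1537170410156), (64.35060119628906, 15.600146293640137), 57.03059387207031) (311, 245, 36, 55)
280.5 ((183.49998474121094, 256.5), (31.340560913085938, 13.035454750061035), 56.3099365234375) (176, 242, 19, 28)
460.5 ((124.86255645751953, 204.58262634277344), (77.87828826904297, 9.117740631103516), 64.17900848388672) (105, 169, 36, 73)
2352.0 ((77.1431884765625, 199.36952209472656), (82.7540512084961, 44.21238327026367), 54.782405853271484) (50, 156, 52, 81)
3032.0 ((478.5, 37.5), (75.0, 81.0), 90.0) (438, 0, 82, 76)
368.0 ((180.0, 7.5), (15.0, 70.0), 90.0) (145, 0, 71, 16)
24857.0 ((318.9266052246094, 113.85504150390625), (491.6741943359375, 188.2984161376953), 20.432828903198242) (99, 0, 421, 282)
```

In the tool's units: 0.05 m is 0.8, 0.045 m is 0.72.

```bash
python3 -m creep '[{"aperture": 0, "d": [0, 0, -0.48]}, {"aperture": 0, "d": [0, 0, -0.64]}, {"aperture": 0, "d": [0, 0, -0.48]}, {"aperture": 0, "d": [-0.32, 0.72, 0]}, {"aperture": 0, "d": [-0.352, 0.8, 0]}, {"aperture": 0, "d": [-0.352, 0.8, 0]}, {"aperture": 0, "d": [-0.352, 0.8, 0]}, {"aperture": 0, "d": [-0.352, 0.72, 0]}, {"aperture": 0, "d": [0, 0, 0.64]}, {"aperture": 0, "d": [0, 0, 0.8]}, {"aperture": 0, "d": [0, 0, 0.64]}, {"aperture": 0, "d": [0, 0, 0.32]}]' >/dev/null; python3 -m creep '[{"aperture": 0, "d": [0, 0, 0.24]}, {"aperture": 0}]'; python3 uz.py
```

```text
clock: 30.98
ee_pos: [0.4501, 0.08, 0.3263]
eef_rot: [[0.935, 0.355, -0.001], [0.355, -0.935, -0.001], [-0.001, 0.0, -1.0]]
ft_force: [-0.6, 0.1, -3.1]
gripper_width: 0.149
grasp_force: 30.0
t 30.98 u -86.0 v 240.1 zg 154.3 f [-0.6  0.1 -3.1] fX -0.5 tq [ 0.04  0.01 -0.01] g 29.999543130397797
```

```bash
python3 -m creep '[{"aperture": 0, "d": [0.096, 0, 0.096]}, {"aperture": 0, "d": [0.096, 0, 0.096]}, {"aperture": 0, "d": [0.128, 0, 0.016]}, {"aperture": 0, "d": [0.128, 0, 0.032]}]' >/dev/null;python3 uz.py; python3 -m creep '[{"aperture": 0, "d": [0.128, 0, 0.048]}, {"aperture": 0, "d": [0.128, 0, 0.048]}, {"aperture": 0, "d": [0.128, 0, 0.048]}, {"aperture": 0}]' >/dev/null; python3 uz.py
```

```text
t 31.48 u -57.0 v 240.0 zg 140.7 f [ 0.   0.5 -2.6] fX 0.2 tq [-0.02  0.12 -0.  ] g 29.999625384807587
t 31.98 u -32.5 v 240.1 zg 133.1 f [-0.9  0.1  7.4] fX -0.8 tq [ 0.06  0.24 -0.03] g 30.00109165906906
```

In the tool's units: 0.01 m is 0.16, 0.006 m is 0.096.

```bash
python3 -m creep '[{"aperture": 0, "d": [0.16, 0, 0.08]}, {"aperture": 0, "d": [0.16, 0, 0.096]}, {"aperture": 0, "d": [0.16, 0, 0.096]}, {"aperture": 0}]' >/dev/null;python3 uz.py; python3 -m creep '[{"aperture": 0, "d": [0.144, 0, 0.112]}, {"aperture": 0, "d": [0.144, 0, 0.128]}, {"aperture": 0}]' >/dev/null; python3 uz.py
```

```text
t 32.48 u 0.8 v 240.1 zg 119.3 f [ 5.3  3.9 15.2] fX 6.4 tq [ 0.74 -0.76 -0.09] g 30.002863705158234
t 32.85 u 19.8 v 240.2 zg 104.8 f [ 7.8  3.6 15.7] fX 8.6 tq [ 0.36 -0.94 -0.06] g 30.000758171081543
```

In the tool's units: 0.012 m is 0.192, 0.01 m is 0.16.

```bash
python3 -m creep '[{"aperture": 0, "d": [0.192, 0, 0]}, {"aperture": 0, "d": [0.16, 0, 0.096]}, {"aperture": 0, "d": [0.16, 0, 0.112]}, {"aperture": 0}]' >/dev/null;python3 uz.py; python3 -m creep '[{"aperture": 0, "d": [0.16, 0, 0.096]}, {"aperture": 0, "d": [0.096, 0, 0.064]}, {"aperture": 0}]' >/dev/null; python3 uz.py
```

```text
t 33.35 u 47.3 v 239.9 zg 86.2 f [1.6 0.6 0.3] fX 1.7 tq [ 0.08 -0.17 -0.01] g 30.00010907649994
t 33.73 u 62.2 v 239.8 zg 75.5 f [-0.7 -0.5 -1.3] fX -0.8 tq [-0.1   0.33 -0.05] g 29.999991059303284
```

In the tool's units: 0.002 m is 0.032, 0.001 m is 0.016.

```bash
python3 -m creep '[{"aperture": 0, "d": [0.032, 0, 0.032]}, {"aperture": 0, "d": [0, 0, 0.016]}, {"aperture": 0}]' >/dev/null;python3 uz.py; python3 - <<'E'
import runpy,sys
sys.argv=["sv.py","r4"];runpy.run_path("sv.py")
from h import *
W=np.load("r4.npz")["W"];h=cv2.cvtColor(W,cv2.COLOR_RGB2HSV)
m=cv2.inRange(h,np.array((0,0,60)),np.array((179,45,255)))
for c in cv2.findContours(m,cv2.RETR_EXTERNAL,cv2.CHAIN_APPROX_NONE)[0]:
    if cv2.contourArea(c)>150:print(cv2.contourArea(c),cv2.minAreaRect(c),cv2.boundingRect(c))
E
```

```text
t 34.1 u 64.0 v 239.8 zg 73.7 f [-1.4 -1.8  1.4] fX -1.9 tq [-0.26  0.74 -0.  ] g 29.99991148710251
341.0 ((106.23274230957031, 171.29115295410156), (47.49738693237305, 11.316916465759277), 67.7509765625) (96, 149, 19, 47)
13722.5 ((444.7247009277344, 235.70834350585938), (377.55963134765625, 129.65243530273438), 50.59933853149414) (358, 61, 162, 359)
171.5 ((60.54594421386719, 63.37567901611328), (28.45280647277832, 8.675532341003418), 53.97262954711914) (51, 52, 17, 26)
304.5 ((506.0, 12.0), (24.0, 26.0), 90.0) (493, 0, 27, 25)
46476.0 ((155.0, 176.5), (353.0, 310.0), 90.0) (0, 0, 311, 354)
```

```bash
cat > tilt.py <<'E'
from h import *
from bench import r
s=r.observe();p=np.array(s["ee_pos"]);M=np.array(s["eef_rot"])
for n in("side","top"):
    d=r.get_image(n);z=d["depth"];v,u=np.indices(z.shape)
    C=np.stack([(u-d["cx"])/d["fx"]*z,(v-d["cy"])/d["fy"]*z,z],-1)
    T=((C-d["t"])@d["R"]-p)@M           # tool coords
    T[...,2]=.172-T[...,2]              # height above grip
    k=(z>0)&(abs(T[...,1])<.009)&(abs(T[...,0])<.17)&(T[...,2]<.03)&(T[...,2]+p[2]-.172>.007)&(T[...,2]>-.15)
    Q=T[k]*1000;print(n,len(Q),"zg",round(1000*p[2]-172,1))
    for a in range(-170,170,10):
        q=Q[(Q[:,0]>=a)&(Q[:,0]<a+10)]
        if len(q)>2:print(a,len(q),"z min/med/max",np.percentile(q[:,2],[5,50,95]).round(1),"y",q[:,1].mean().round(1))
E
python3 tilt.py
```

```text
side 233 zg 73.7
-120 3 z min/med/max [-60.3 -52.5 -51.3] y -4.3
-110 11 z min/med/max [-66.3 -54.9 -49.7] y -4.1
-100 12 z min/med/max [-64.6 -56.8 -47.8] y -3.2
-90 15 z min/med/max [-64.7 -55.  -47.7] y -3.2
-80 17 z min/med/max [-64.6 -57.2 -45.1] y -3.7
-70 17 z min/med/max [-62.9 -53.9 -44.4] y -3.3
-60 18 z min/med/max [-61.6 -51.5 -42.3] y -3.5
-50 16 z min/med/max [-60.3 -49.5 -41.7] y -3.6
-40 16 z min/med/max [-56.1 -48.6 -37.8] y -3.4
-30 16 z min/med/max [-56.3 -47.9 -37.4] y -3.4
-20 46 z min/med/max [-53.1  -8.6  16.5] y 1.6
-10 18 z min/med/max [-53.7 -42.8 -31.5] y -5.5
0 6 z min/med/max [-52.6 -48.  -44.3] y -8.2
10 3 z min/med/max [-49.1 -42.  -38.1] y -8.1
150 7 z min/med/max [-58.2 -54.4 -49. ] y -1.7
160 12 z min/med/max [-58.  -47.9 -42.7] y -0.8
top 0 zg 73.7
```

In the tool's units: 0.004 m is 0.064, 0.003 m is 0.048.

```bash
python3 -m creep '[{"aperture": 0, "d": [0.048, 0, 0.064]}, {"aperture": 0, "d": [0.032, 0, 0.064]}, {"aperture": 0, "d": [0.016, 0, 0.048]}, {"aperture": 0}]' >/dev/null;python3 uz.py; python3 tilt.py | grep -v " 150\|160"
```

```text
t 34.75 u 71.2 v 239.9 zg 62.8 f [0.9 1.7 1.9] fX 1.5 tq [ 0.03 -0.12 -0.07] g 29.999981224536896
side 238 zg 62.8
-120 13 z min/med/max [-53.6 -48.7 -41.1] y -3.9
-110 12 z min/med/max [-55.3 -47.4 -40.1] y -3.7
-100 14 z min/med/max [-54.5 -45.6 -39.5] y -2.8
-90 16 z min/med/max [-55.2 -45.2 -38.4] y -3.5
-80 12 z min/med/max [-53.2 -46.4 -37. ] y -4.2
-70 16 z min/med/max [-55.7 -47.8 -38.2] y -2.9
-60 15 z min/med/max [-52.9 -43.4 -37.7] y -3.3
-50 17 z min/med/max [-53.3 -43.3 -35.6] y -3.0
-40 13 z min/med/max [-51.5 -40.6 -36.2] y -3.1
-30 16 z min/med/max [-52.3 -45.1 -33.1] y -3.5
-20 49 z min/med/max [-49.9  -9.9  15.4] y 1.4
-10 10 z min/med/max [-49.3 -37.6 -32.3] y -6.8
0 6 z min/med/max [-52.7 -47.2 -42. ] y -8.0
140 4 z min/med/max [-53.4 -46.2 -41.9] y -1.5
150 15 z min/med/max [-45.3 -39.8 -35.6] y -0.2
top 0 zg 62.8
```

```bash
python3 -m creep '[{"aperture": 0, "d": [0.016, 0, 0.064]}, {"aperture": 0, "d": [0.016, 0, 0.048]}, {"aperture": 0, "d": [0, 0, 0.032]}, {"aperture": 0}]' >/dev/null;python3 uz.py;  python3 -m creep '[{"aperture": 0, "d": [0, 0, 0.016]}, {"aperture": 0, "d": [0, 0, 0.016]}, {"aperture": 0}]' >/dev/null;python3 uz.py; python3 tilt.py | grep -v " 150\|160"
```

```text
t 35.35 u 73.0 v 240.0 zg 54.2 f [4.2 1.8 5.1] fX 4.5 tq [ 0.   -0.13  0.03] g 30.00002771615982
t 35.73 u 73.1 v 240.0 zg 53.6 f [ 3.   1.7 11.8] fX 3.4 tq [ 0.03  0.22 -0.02] g 30.000001788139343
side 212 zg 53.6
-130 8 z min/med/max [-46.  -39.9 -31.7] y -2.3
-120 11 z min/med/max [-46.1 -40.7 -31. ] y -3.4
-110 13 z min/med/max [-46.3 -38.  -30.8] y -2.6
-100 11 z min/med/max [-45.1 -34.7 -31.1] y -3.4
-90 15 z min/med/max [-45.7 -39.6 -29.7] y -3.7
-80 11 z min/med/max [-43.8 -36.9 -33.1] y -3.5
-70 11 z min/med/max [-44.9 -37.5 -33.6] y -2.4
-60 13 z min/med/max [-43.8 -37.6 -32.6] y -4.3
-50 14 z min/med/max [-44.2 -36.9 -30.5] y -3.7
-40 12 z min/med/max [-44.7 -38.3 -31.7] y -3.4
-30 11 z min/med/max [-44.2 -37.4 -31.2] y -3.7
-20 45 z min/med/max [-39.3  -9.6  17. ] y 0.4
-10 7 z min/med/max [-44.7 -32.6 -29.5] y -8.3
0 3 z min/med/max [-44.  -38.6 -31. ] y -8.4
140 8 z min/med/max [-43.7 -37.1 -30.5] y -2.3
150 12 z min/med/max [-38.7 -28.3 -23.9] y -1.3
top 1 zg 53.6
```

```bash
python3 -m creep '[{"aperture": 0, "d": [0, 0, -0.048]}, {"aperture": 0, "d": [0, 0, -0.16]}, {"aperture": 0, "d": [0, 0, -0.4]}, {"aperture": 0, "d": [0, 0, -0.56]}, {"aperture": 0, "d": [0, 0, -0.64]}, {"aperture": 0, "d": [0, 0, -0.64]}, {"aperture": 0, "d": [0, 0, -0.64]}, {"aperture": 0, "d": [0, 0, -0.48]}, {"aperture": 0, "d": [0, 0, -0.32]}, {"aperture": 0, "d": [0, 0, -0.128]}, {"aperture": 0}, {"aperture": 0}]';python3 uz.py
python3 - <<'E'
import io,contextlib
from h import *
from bench import r
s=r.observe();p=np.array(s["ee_pos"]);M=np.array(s["eef_rot"])
d=r.get_image("side");z=d["depth"];v,u=np.indices(z.shape)
C=np.stack([(u-d["cx"])/d["fx"]*z,(v-d["cy"])/d["fy"]*z,z],-1)
T=((C-d["t"])@d["R"]-p)@M;T[...,2]=.172-T[...,2];T*=1000
k=(z>0)&(abs(T[...,1])<12)&(T[...,0]>-140)&(T[...,0]<-20)&(T[...,2]<-15)&(T[...,2]>-90)
Q=T[k];print(len(Q),Q.min(0).round(1),Q.max(0).round(1))
Q=Q[Q[:,0]<-25]
print("median-line tilt deg",np.degrees(np.arctan(np.polyfit(Q[:,0],Q[:,2],1)[0])).round(2))
for f in(5,95):
    b=[(a+5,np.percentile(Q[(Q[:,0]>=a)&(Q[:,0]<a+10),2],f)) for a in range(-120,-30,10)]
    b=np.array(b);print(f,b[:,1].round(1),np.degrees(np.arctan(np.polyfit(b[:,0],b[:,1],1)[0])).round(2))
E
```

```text
clock: 37.33
ee_pos: [0.5977, 0.1361, 0.4731]
eef_rot: [[0.935, 0.355, -0.003], [0.355, -0.935, -0.001], [-0.003, -0.0, -1.0]]
ft_force: [-0.1, 0.8, -2.5]
gripper_width: 0.15
grasp_force: 30.0
t 37.33 u 71.9 v 239.8 zg 301.1 f [-0.1  0.8 -2.5] fX 0.2 tq [ 0.01 -0.05  0.01] g 30.00004380941391
259 [-124.2   -7.6  -55.1] [-20.9   0.9 -29.9]
median-line tilt deg -0.31
5 [-51.1 -50.8 -50.3 -50.5 -50.1 -53.4 -50.  -51.4 -52.1] -0.74
95 [-32.6 -31.8 -32.6 -31.8 -32.8 -32.8 -32.2 -32.9 -31.9] -0.11
```

```bash
python3 -m creep '[{"aperture": 0}, {"aperture": 0}, {"aperture": 0}]' | head -2; python3 - <<'E'
from h import *
from bench import r
t0=dict(np.load("top.npz"));d=r.get_image("top")
for D in(t0,d):
    m=mask(D["image"],(22,15,140),(36,62,255))
    for n in((308,175),(322,175),(370,172)):
        c=biggest(m,n);q=rect(ray(D,c[:,0],.026));print(np.round(q[0],1),round(float(q[1]),1),np.round(q[2],1))
print(r.observe()["joint_velocities"])
E
```

```text
clock: 37.75
ee_pos: [0.5978, 0.1361, 0.4744]
[562.  -78.6] 3.9 [197.5  31. ]
[ 559.2 -123.4] 3.8 [196.8  30.8]
[ 559.2 -123.4] 3.8 [196.8  30.8]
[597.1 -76.2] 4.3 [127.4  31. ]
[ 605.4 -120. ] 3.8 [107.1  31.2]
[ 578.9 -268.8] 3.8 [185.9  31.5]
[0.00015649 0.00100275 0.0002056  0.00072853 0.00021128 0.0008268 ]
```

```bash
python3 -c "
from bench import r
print(r.finish_job())"
```

```text
the job is handed in; nothing more can be done
None
```

Job handed in at about 38 s: the caul and scraper lie in their bays, and the square is held still with its blade level to about 0.5°, its lowest point about 0.25 m above the bench against the rack's 0.152 m; the arm hid parts of both tray cauls in my last check, and I did not re-check the glue bottle or tape measure.

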